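# Reset the clogging indicators of three air filters

### The arm

A 7-joint arm with a two-finger parallel gripper is mounted at the origin on a cart in front of the work surface, level with it; the furniture and walls round the work are solid. World frame = base frame: x ahead of the robot, y to its left, z up, the work surface at z = 0. Lengths are in m, angles in rad, forces in N, time in s.
With the tool pointing down it reaches from about 0.4 to 0.85 m from the base axis. Payload 4.5 kg.
Tool frame: the origin (TCP) lies at the very end of the fingers, on their centre line; the grasp point (between the pads) lies 19 mm behind it; z points along the fingers, x is the direction in which the jaws open and shut, and the axes are right-handed (so a half turn about z gives the same grasp; the last joint's range is limited). The gripper opens to 88 mm and grips with 3 to 60 N. Pads are 18 mm wide; open, the fingers measure 123 mm over their backs; the gripper's body (75 mm by 187 mm) begins 45 mm behind the grasp point.
Start: joints at [1.344, 0.689, -0.195, 1.565, 0.157, 0.902, -0.215], TCP at [0.161, -0.604, 0.239] pointing down, gripper open.
Joint ranges: [-3.01, 3.01], [-0.46, 2.08], [-1.47, 1.51], [0.13, 2.56], [-1, 4.14], [0.04, 2.09], [-2.66, 2.66]. Speed limits (rad/s): [2.57, 2.57, 3.14, 3.14, 3.14, 3.14, 3.14].

### API

Orientations are given as a unit quaternion [x, y, z, w].
In Python, from plant import * gives the robot as it stands.
- The arm moves only by the tool apply_moves, never from a script. Its argument "series" is a list of rows, each an object of numbers: "x", "y", "z": the shift along the tool's x, y, z in units of 80 cm (1.0 is 80 cm); "wx", "wy", "wz": the turn, a rotation vector about the tool's x, y, z in units of pi rad (1.0 is pi rad); "fingers": the opening, from -1 (shut) to 1 (fully open), so that 0 is half open. In form: [{"x": .., "y": .., "z": .., "wx": .., "wy": .., "wz": .., "fingers": ..}, ...]. A call has 1 to 8 rows; each row shifts and turns the pose as measured when the row begins, along the tool's axes as they then stand; what a row does not reach is not made up. A row lasts 1/8 s, in which the tool goes at most 62.5 mm and 10.7 degrees, less where a joint would pass 70% of its speed; a pose out of reach is approached as far as the arm can. A call with a number of a shift or a turn outside -1 to 1 is refused whole. A call with a gripper value outside its range is refused whole. The fingers move at their own pace and stop on an object; "force" is the grip in N (left out, the last holds). Time passes only in rows, so rows that do not move let the fingers close. It gives the time, the measured TCP pose, the force and the opening at its end, in the units of the state.
- get_state(): the state, without advancing time (a new reading comes with each control period).
- snapshot(name): name is "side" or "top" or "wrist"; returns (picture, depth): 384x512x3 uint8, red, green, blue; 384x512 float32, m along the optical axis (not along the pixel's ray), 0 where there is no reading.
- camera_model(name): a dict with "camera_matrix" (3x3 intrinsics, pixels), "dist_coeffs" ([k1, k2, p1, p2, k3] as OpenCV has them; the pictures are not rectified), "world_from_camera" (4x4, takes a point from camera to world coordinates). Camera axes: x right, y up, looking along -z (the intrinsics and any distortion apply to the point x, -y, -z); pixel columns grow to the right and rows downward; lengths in m; the calibration is good to about 2 mm. A picture is of the moment at which its call begins: read the wrist's pose just before it. camera_model takes no time and is no camera call; for the wrist camera it gives the pose at the moment of the call.
- finish_job(): hands the job in, once; it reports no verdict.
The state is a dict: "clock": time; "q": joint angles; "qd": joint speeds; "joint_torque": joint torques, N m; "tool_pos": TCP position; "eef_rot": TCP orientation; "contact_force": force on the tool from outside, world axes, zero at the start; "moment": the same for the moment, N m; "opening": opening from 0.0 (shut) to 1.0 (fully open).
Only numpy, scipy, OpenCV 4.12 (cv2) and the standard library are available. Lean on these libraries where they do the work, as an engineer would, in place of code of your own. Each camera call takes 0.05 s, during which the arm holds its last target. There are 200 camera calls.

### The job

The three air filters on the bench have been cleaned; before they go back on the press, reset their popped-up indicator buttons by pressing each one down with a fingertip, lightly, until it is fully down: the tallest filter first, then the middle-height one, then the shortest. Do not lift, shift or tip the filters, and leave everything else on the bench where it is.

Things in the scene. Friction and masses are not known exactly. Their poses are not given: they have to be found in the camera images.
- filter_tall: the tall filter: loose compact air filter standing upright, grey ribbed round bowl (54 mm across) under a square 50 x 50 mm aluminium head with a short threaded port on two opposite sides (62 mm over the ports) and a low steel collar 29 mm across on top; collar top 90 mm above the bench, 110 mm to the top of the popped-up indicator. Weighs about half a kilogram. Origin: centre of its underside, z up, y along the ports.
- top_tall (a point): centre of the top face of the tall filter's indicator button (moves with the button): 110 mm above the bench when popped up, 100 mm when fully down. The button is a plain black round head, 22 mm across and 8 mm thick, on a thin stem in the middle of the collar.
- indicator_tall (a joint): travel of the tall filter's indicator button straight down into its filter, in m: 0 = popped up (starts between 0 and 0.0015), 0.010 = fully down against its stop (the head's underside then still 2 mm above the collar). It has no spring: it slides against about 3 N of friction and stays where it is left.
- filter_middle: the middle filter: loose compact air filter standing upright, grey ribbed round bowl (54 mm across) under a square 50 x 50 mm aluminium head with a short threaded port on two opposite sides (62 mm over the ports) and a low steel collar 29 mm across on top; collar top 70 mm above the bench, 90 mm to the top of the popped-up indicator. Weighs about half a kilogram. Origin: centre of its underside, z up, y along the ports.
- top_middle (a point): centre of the top face of the middle filter's indicator button (moves with the button): 90 mm above the bench when popped up, 80 mm when fully down. The button is a plain black round head, 22 mm across and 8 mm thick, on a thin stem in the middle of the collar.
- indicator_middle (a joint): travel of the middle filter's indicator button straight down into its filter, in m: 0 = popped up (starts between 0 and 0.0015), 0.010 = fully down against its stop (the head's underside then still 2 mm above the collar). It has no spring: it slides against about 3 N of friction and stays where it is left.
- filter_short: the short filter: loose compact air filter standing upright, grey ribbed round bowl (54 mm across) under a square 50 x 50 mm aluminium head with a short threaded port on two opposite sides (62 mm over the ports) and a low steel collar 29 mm across on top; collar top 50 mm above the bench, 70 mm to the top of the popped-up indicator. Weighs about half a kilogram. Origin: centre of its underside, z up, y along the ports.
- top_short (a point): centre of the top face of the short filter's indicator button (moves with the button): 70 mm above the bench when popped up, 60 mm when fully down. The button is a plain black round head, 22 mm across and 8 mm thick, on a thin stem in the middle of the collar.
- indicator_short (a joint): travel of the short filter's indicator button straight down into its filter, in m: 0 = popped up (starts between 0 and 0.0015), 0.010 = fully down against its stop (the head's underside then still 2 mm above the collar). It has no spring: it slides against about 3 N of friction and stays where it is left.
- screwdriver: bystander: yellow-handled screwdriver, 195 mm long, lying down. Origin: centre of its underside.
- hex_key: bystander: small L-shaped hex key, 102 mm long, lying down. Origin: centre of its underside.
- grease_pot: bystander: round pot with a screw lid, 65 mm across, 44 mm tall. Origin: centre of its underside.
- side_cutters: bystander: side cutters, 123 mm long, lying down. Origin: centre of its underside.
Not all that is in view belongs to the job. Leave any turquoise or yellow look-alike of the filter_middle alone.

How it is judged:
By the outcome, as a careful person would: the job done as asked, in the order asked, and still so for the second after the job is handed in, with the robot touching nothing.
It also fails if it takes over 56 s, if anything falls off the work surface, if the arm or the gripper's body presses on something with over 40 N, if the wrist force passes 120 N, or if a joint passes its speed limit or range.

## Working session

There is one attempt and no reset: what is moved stays moved. The work goes in short steps, Python scripts to look and compute and a tool call to move; the robot and the scene stay as the last step left them, time stands still between calls to the robot, and variables do not carry over. Pictures are saved under pics/ and viewed, about 8 in all and at most 12, crops included, and the job is handed in when it is done.

Besides the shell and the picture viewer there is one more tool, called after "Request:" as a command line: name --argument value ..., lists and objects as JSON in quotes. apply_moves: Moves the arm, as the interface text tells. Its arguments: {"type":"object","properties":{"series":{"type":"array","items":{"type":"object","properties":{"x":{"type":"number"},"y":{"type":"number"},"z":{"type":"number"},"wx":{"type":"number"},"wy":{"type":"number"},"wz":{"type":"number"},"fingers":{"type":"number"}}}},"force":{"type":"number"}},"required":["series"]}

```bash
mkdir -p pics; ls
python3 - <<'E'
from plant import *
import cv2, numpy as np
s=get_state(); print({k:np.round(v,3).tolist() for k,v in s.items()})
for n in ("top","side"):
    p,d=snapshot(n); m=camera_model(n)
    cv2.imwrite(f"pics/{n}0.png",p[:,:,::-1]); np.savez(f"{n}0.npz",p=p,d=d,K=m["camera_matrix"],D=m["dist_coeffs"],T=m["world_from_camera"])
    print(n,np.round(m["camera_matrix"],1).tolist(),m["dist_coeffs"],np.round(m["world_from_camera"],3).tolist())
E
```

```text
pics
{'clock': 0.0, 'q': [1.344, 0.69, -0.195, 1.566, 0.157, 0.903, -0.215], 'qd': [-0.001, -0.0, -0.002, -0.0, -0.001, -0.0, 0.001], 'joint_torque': [-0.0, -52.756, -1.267, -15.343, -0.053, 0.007, 0.0], 'tool_pos': [0.161, -0.603, 0.238], 'eef_rot': [0.793, -0.609, -0.001, -0.001], 'contact_force': [1.0, -0.378, -0.541], 'moment': [0.021, 0.005, 0.041], 'opening': 0.999}
top [[393.4, 0.0, 257.3], [0.0, 393.4, 188.7], [0.0, 0.0, 1.0]] [0.03320158 0.         0.         0.         0.        ] [[-0.02, 0.989, -0.146, 0.403], [-1.0, -0.017, 0.024, 0.06], [0.022, 0.147, 0.989, 1.227], [0.0, 0.0, 0.0, 1.0]]
side [[399.4, 0.0, 253.7], [0.0, 399.4, 189.7], [0.0, 0.0, 1.0]] [-0.01860741  0.          0.          0.          0.        ] [[-0.976, 0.108, -0.191, 0.345], [-0.219, -0.43, 0.876, 0.999], [0.013, 0.896, 0.443, 0.574], [0.0, 0.0, 0.0, 1.0]]
```

View pics/top0.png

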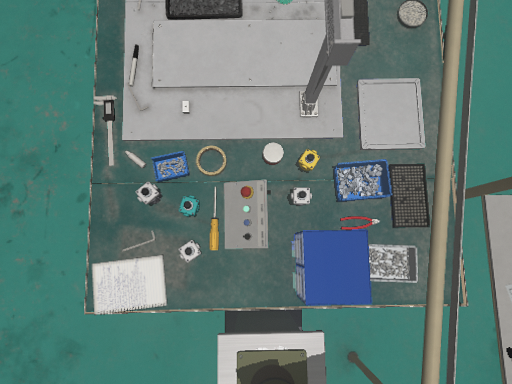

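View pics/side0.png

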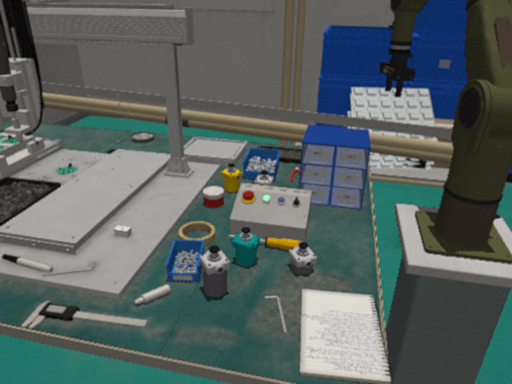

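The top picture shows three grey filters at about (148,193), (190,251) and (301,196). The look-alikes are turquoise at (189,205) and yellow at (309,158). In the side picture the grey ones are at (214,270), which looks tallest, (303,258), which looks shortest, and (264,182) behind the control box. Next I measure button heights and positions.

```bash
cat > h.py <<'E'
import numpy as np, cv2
def load(n): return np.load(n+".npz")
def cloud(z):
    d=z["d"]; v,u=np.mgrid[:d.shape[0],:d.shape[1]]
    n=cv2.undistortPoints(np.stack([u,v],-1).reshape(-1,1,2).astype(float),z["K"],z["D"]).reshape(*d.shape,2)
    P=np.stack([n[...,0]*d,-n[...,1]*d,-d,np.ones_like(d)],-1)
    return (P@z["T"].T)[...,:3]
E
python3 - <<'E'
from h import *
z=load("top0"); W=cloud(z); p=z["p"].astype(int)
for (u,v) in [(148,193),(190,251),(301,196),(189,205),(309,158)]:
    s=np.s_[v-16:v+17,u-16:u+17]; w=W[s]; g=p[s]
    zz=w[...,2]; ok=(z["d"][s]>0); top=np.percentile(zz[ok],[98,99.5])
    dark=ok&(g.max(-1)<60)&(zz>.045)
    print((u,v),"top z",top.round(3),"bench",np.percentile(zz[ok],10).round(3),"dark n",dark.sum(),w[dark].mean(0).round(4) if dark.any() else "", "z",np.percentile(zz[dark],[10,50,90]).round(3) if dark.any() else "")
    m=ok&(zz>top[0]-.012); print("   topmost",w[m].mean(0).round(4),m.sum(), np.ptp(w[m][:,:2],0).round(3))
def tile(n,boxes,f):
    im=load(n)["p"][:,:,::-1]
    return np.hstack([cv2.resize(im[v-30:v+30,u-30:u+30],(260,260),interpolation=cv2.INTER_CUBIC) for u,v in boxes])
cv2.imwrite("pics/tiles.png",np.vstack([tile("top0",[(148,193),(301,196),(190,251)],4),tile("side0",[(214,270),(264,182),(303,258)],4)]))
# obstacles height map: what is above z .12
W2=W; m=(z["d"]>0)&(W[...,2]>.12)&(W[...,0]>.2)&(W[...,0]<.75)&(abs(W[...,1])<.5)
ys,xs=np.nonzero(m); 
q=W[m]; 
h,ex,ey=np.histogram2d(q[:,0],q[:,1],bins=[np.arange(.2,.8,.1),np.arange(-.5,.51,.1)]); print(h.astype(int))
E
```

```text
(148, 193) top z [0.109 0.111] bench -0.001 dark n 39 [0.5661 0.3504 0.1055] z [0.103 0.109 0.112]
   topmost [0.5674 0.3538 0.1089] 51 [0.018 0.022]
(190, 251) top z [0.069 0.072] bench -0.001 dark n 18 [0.396  0.2373 0.0686] z [0.066 0.069 0.071]
   topmost [0.3968 0.2356 0.069 ] 43 [0.02  0.019]
(301, 196) top z [0.087 0.089] bench -0.001 dark n 16 [ 0.5523 -0.0959  0.0868] z [0.084 0.087 0.089]
   topmost [ 0.553  -0.0999  0.0868] 43 [0.02  0.021]
(189, 205) top z [0.089 0.092] bench -0.001 dark n 29 [0.5287 0.2371 0.089 ] z [0.086 0.089 0.092]
   topmost [0.5295 0.2361 0.089 ] 42 [0.018 0.018]
(309, 158) top z [0.089 0.092] bench -0.001 dark n 10 [ 0.6605 -0.1248  0.0882] z [0.085 0.089 0.091]
   topmost [ 0.6642 -0.1277  0.0894] 40 [0.018 0.021]
[[ 722    0  363  723  242    0    0    0    0    0]
 [ 535    0  754 1539  493    0    0    0    0    0]
 [ 317    0  338  654  222    0    0    0    0    0]
 [ 203    0    0    0    0    0    0    0    0    0]
 [  22    0    0    0    0    0    0    0    0    0]
 [   0    0    0    0    0    0    0    0    0    0]]
```

View pics/tiles.png

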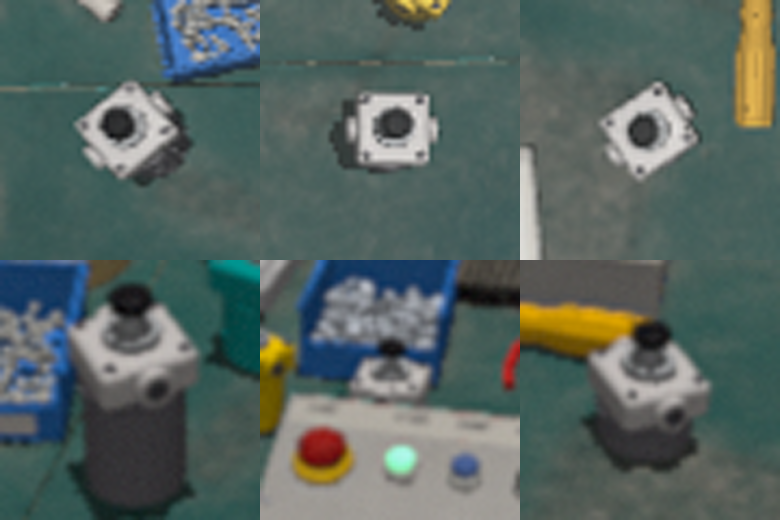

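The crops agree with the measured heights: tall (148,193) at 0.109, middle (301,196) at 0.087 and short (190,251) at 0.069. The side view confirms each shape, and the turquoise and yellow ones are excluded. Before moving I check obstacle heights on the route.

Run:
```python
from h import *
for n in ("top0","side0"):
    z=load(n); W=cloud(z); q=W[(z["d"]>0)]
    print(n)
    def mx(x0,x1,y0,y1):
        m=(q[:,0]>x0)&(q[:,0]<x1)&(q[:,1]>y0)&(q[:,1]<y1); return round(float(q[m,2].max()),3) if m.any() else None
    for x0 in np.arange(.0,.9,.1): print(round(x0,1),[mx(x0,x0+.1,y,y+.1) for y in np.arange(-.7,.5,.1)])
z=load("top0");W=cloud(z)
m=(W[...,2]>.12)&(W[...,2]<.3)&(W[...,0]>.15)&(W[...,1]<.1)&(W[...,1]>-.4)&(W[...,0]<.6)
print("cabinet",W[m].min(0),W[m].max(0))
s=np.array([.567,.354,.109])
from plant import *
m=camera_model("wrist"); T=np.array(m["world_from_camera"]); print(T.round(3).tolist())
from scipy.spatial.transform import Rotation as R
st=get_state(); Rt=R.from_quat(st["eef_rot"]).as_matrix(); print(Rt.round(3).tolist()); print("cam in tool",(Rt.T@(T[:3,3]-st["tool_pos"])).round(4))
```

```text
top0
0.0 [-0.752, -0.753, 0.172, 0.114, -0.753, 0.014, 0.167, 0.167, 0.013, -0.755, -0.749, -0.754]
0.1 [-0.765, 0.326, 0.173, None, None, 0.006, 0.015, 0.016, 0.006, None, None, -0.764]
0.2 [None, 0.008, 0.173, 0.06, 0.204, 0.203, 0.202, 0.01, 0.01, 0.008, 0.019, 0.018]
0.3 [None, 0.173, 0.173, 0.06, 0.203, 0.203, 0.202, 0.009, 0.025, 0.074, 0.018, 0.018]
0.4 [None, 0.174, 0.131, 0.06, 0.203, 0.203, 0.201, 0.098, 0.062, 0.072, 0.01, 0.01]
0.5 [None, 0.175, 0.13, 0.064, 0.067, 0.093, 0.09, 0.101, 0.063, 0.095, 0.113, 0.013]
0.6 [-0.006, 0.173, 0.127, 0.064, 0.064, 0.096, 0.065, 0.087, 0.045, 0.049, 0.084, 0.025]
0.7 [None, 0.174, 0.043, 0.043, 0.043, 0.542, 0.049, 0.045, 0.041, 0.038, 0.038, 0.038]
0.8 [None, 0.173, 0.042, 0.041, 0.067, 0.548, 0.067, 0.067, 0.068, 0.068, 0.067, 0.039]
side0
0.0 [-0.759, 0.564, 0.171, 0.125, None, 0.571, 0.545, 0.442, 0.014, None, None, None]
0.1 [0.531, 0.564, 0.172, None, None, 0.003, 0.014, 0.012, 0.002, None, None, None]
0.2 [0.561, 0.561, 0.171, 0.005, 0.2, 0.2, 0.199, 0.005, 0.005, 0.005, 0.015, 0.017]
0.3 [None, 0.169, 0.171, None, 0.2, 0.2, 0.2, 0.094, 0.054, 0.071, 0.014, 0.015]
0.4 [None, 0.17, 0.159, 0.025, 0.2, 0.2, 0.199, 0.097, 0.062, 0.07, 0.007, 0.006]
0.5 [None, 0.171, 0.127, 0.063, 0.062, 0.09, 0.09, 0.098, 0.061, 0.092, 0.112, 0.006]
0.6 [None, 0.171, 0.126, 0.062, 0.061, 0.093, 0.066, 0.047, 0.027, 0.047, 0.048, 0.021]
0.7 [-0.001, 0.17, 0.11, 0.041, 0.04, 0.539, 0.047, 0.046, 0.035, 0.035, 0.035, 0.034]
0.8 [-0.0, 0.17, 0.04, 0.039, 0.04, 0.545, 0.063, 0.064, 0.066, 0.065, 0.066, 0.038]
cabinet [ 0.25373413 -0.25067061  0.12302895] [ 0.44462591 -0.06941369  0.20437465]
[[0.257, 0.917, 0.305, 0.242], [-0.966, 0.245, 0.078, -0.582], [-0.003, -0.315, 0.949, 0.384], [0.0, 0.0, 0.0, 1.0]]
[[0.258, -0.966, -0.001], [-0.966, -0.258, 0.002], [-0.002, 0.0, -1.0]]
cam in tool [ 0.0003 -0.0833 -0.1461]
```

Clearances: the cabinet (x 0.25–0.445) is 0.20 high and the gantry column stands at x ≥ 0.7. I'll go over the cabinet at about z 0.36 with the gripper shut, keeping the tool's yaw.

Request:
apply_moves --series '[{"x": -0.043, "y": -0.053, "z": -0.019, "fingers": -1}, {"x": -0.043, "y": -0.053, "z": -0.019, "fingers": -1}, {"x": -0.043, "y": -0.053, "z": -0.019, "fingers": -1}, {"x": -0.043, "y": -0.053, "z": -0.019, "fingers": -1}, {"x": -0.043, "y": -0.053, "z": -0.019, "fingers": -1}, {"x": -0.043, "y": -0.053, "z": -0.019, "fingers": -1}, {"x": -0.043, "y": -0.053, "z": -0.019, "fingers": -1}, {"x": -0.043, "y": -0.053, "z": -0.019, "fingers": -1}]' --force 20

```text
schema error: expected keys x, y, z, wx, wy, wz, fingers
```

Request:
apply_moves --series '[{"x": -0.043, "y": -0.053, "z": -0.019, "wx": 0, "wy": 0, "wz": 0, "fingers": -1}, {"x": -0.043, "y": -0.053, "z": -0.019, "wx": 0, "wy": 0, "wz": 0, "fingers": -1}, {"x": -0.043, "y": -0.053, "z": -0.019, "wx": 0, "wy": 0, "wz": 0, "fingers": -1}, {"x": -0.043, "y": -0.053, "z": -0.019, "wx": 0, "wy": 0, "wz": 0, "fingers": -1}, {"x": -0.043, "y": -0.053, "z": -0.019, "wx": 0, "wy": 0, "wz": 0, "fingers": -1}, {"x": -0.043, "y": -0.053, "z": -0.019, "wx": 0, "wy": 0, "wz": 0, "fingers": -1}, {"x": -0.043, "y": -0.053, "z": -0.019, "wx": 0, "wy": 0, "wz": 0, "fingers": -1}, {"x": -0.043, "y": -0.053, "z": -0.019, "wx": 0, "wy": 0, "wz": 0, "fingers": -1}]' --force 20

```text
clock: 1.1
tool_pos: [0.4219, -0.243, 0.3593]
eef_rot: [0.79, -0.613, -0.004, -0.0]
contact_force: [-0.1, -1.3, -0.0]
opening: 0.116
```

```bash
cat >> h.py <<'E'
def st():
    from plant import get_state
    from scipy.spatial.transform import Rotation as R
    s=get_state(); Rt=R.from_quat(s["eef_rot"]).as_matrix()
    print("t",round(s["clock"],2),"pos",np.round(s["tool_pos"],4),"F",np.round(s["contact_force"],2),"open",round(s["opening"],3),"q",np.round(s["q"],2)); print("tool x,y,z axes",Rt.T.round(3).tolist())
    return s,Rt
def go(Rt,p,target,n):
    d=Rt.T@(np.array(target)-p)/.8; print("to",target,"per row",(d/n).round(4),"n",n)
E
python3 -c "
from h import *
s,R=st(); go(R,s['tool_pos'],[.45,.1,.34],8)"
```

```text
t 1.1 pos [ 0.4219 -0.243   0.3593] F [-0.15 -1.28 -0.05] open 0.116 q [ 0.6   0.37 -0.24  1.78  0.1   1.01 -1.  ]
tool x,y,z axes [[0.248, -0.969, -0.007], [-0.969, -0.248, 0.004], [-0.006, 0.005, -1.0]]
to [0.45, 0.1, 0.34] per row [-0.0508 -0.0176  0.0033] n 8
```

Request:
apply_moves --series '[{"x": -0.051, "y": -0.018, "z": 0.003, "wx": 0, "wy": 0, "wz": 0, "fingers": -1}, {"x": -0.051, "y": -0.018, "z": 0.003, "wx": 0, "wy": 0, "wz": 0, "fingers": -1}, {"x": -0.051, "y": -0.018, "z": 0.003, "wx": 0, "wy": 0, "wz": 0, "fingers": -1}, {"x": -0.051, "y": -0.018, "z": 0.003, "wx": 0, "wy": 0, "wz": 0, "fingers": -1}, {"x": -0.051, "y": -0.018, "z": 0.003, "wx": 0, "wy": 0, "wz": 0, "fingers": -1}, {"x": -0.051, "y": -0.018, "z": 0.003, "wx": 0, "wy": 0, "wz": 0, "fingers": -1}, {"x": -0.051, "y": -0.018, "z": 0.003, "wx": 0, "wy": 0, "wz": 0, "fingers": -1}, {"x": -0.051, "y": -0.018, "z": 0.003, "wx": 0, "wy": 0, "wz": 0, "fingers": -1}]'

```text
clock: 2.1
tool_pos: [0.4529, 0.1141, 0.3411]
eef_rot: [0.791, -0.612, -0.003, -0.0]
contact_force: [-0.6, -0.3, 0.9]
opening: 0.007
```

```bash
python3 -c "
from h import *
s,R=st(); go(R,s['tool_pos'],[.54,.33,.22],6)"
```

```text
t 2.1 pos [0.4529 0.1141 0.3411] F [-0.55 -0.34  0.85] open 0.007 q [-0.1   0.36 -0.35  1.86  0.14  0.94 -1.83]
tool x,y,z axes [[0.251, -0.968, -0.006], [-0.968, -0.251, 0.003], [-0.005, 0.005, -1.0]]
to [0.54, 0.33, 0.22] per row [-0.0388 -0.0289  0.0253] n 6
```

Request:
apply_moves --series '[{"x": -0.039, "y": -0.029, "z": 0.02, "wx": 0, "wy": 0, "wz": 0, "fingers": -1}, {"x": -0.039, "y": -0.029, "z": 0.02, "wx": 0, "wy": 0, "wz": 0, "fingers": -1}, {"x": -0.039, "y": -0.029, "z": 0.02, "wx": 0, "wy": 0, "wz": 0, "fingers": -1}, {"x": -0.039, "y": -0.029, "z": 0.02, "wx": 0, "wy": 0, "wz": -0.045, "fingers": -1}, {"x": -0.035, "y": -0.034, "z": 0.02, "wx": 0, "wy": 0, "wz": -0.045, "fingers": -1}, {"x": -0.03, "y": -0.038, "z": 0.02, "wx": 0, "wy": 0, "wz": -0.045, "fingers": -1}, {"x": 0, "y": 0, "z": 0, "wx": 0, "wy": 0, "wz": -0.045, "fingers": -1}]'

```text
clock: 2.98
tool_pos: [0.5382, 0.3415, 0.2394]
eef_rot: [0.934, -0.356, -0.004, 0.0]
contact_force: [1.0, -0.6, -0.2]
opening: -0.001
```

```bash
cat >> h.py <<'E'
def wrist(name,guess,ztop):
    """button centre from the wrist view: dark points near the expected height"""
    from plant import snapshot,camera_model
    m=camera_model("wrist"); p,d=snapshot("wrist")
    np.savez(name+".npz",p=p,d=d,K=m["camera_matrix"],D=m["dist_coeffs"],T=m["world_from_camera"])
    cv2.imwrite(f"pics/{name}.png",p[:,:,::-1]); z=load(name); W=cloud(z)
    m=(z["d"]>0)&(np.hypot(*(W[...,:2]-guess).transpose(2,0,1))<.03)&(abs(W[...,2]-ztop)<.006)
    q=W[m]
    if len(q)<10: print("few",len(q)); return
    c,r=cv2.minEnclosingCircle(q[:,:2].astype(np.float32)*1000)
    v,u=np.nonzero(m)
    print(name,"n",len(q),"mean",q.mean(0).round(4),"median z",np.median(q[:,2]).round(4),"circle mm",np.round(c,1),round(r,1),"mid pct",(np.percentile(q[:,:2],1,axis=0)/2+np.percentile(q[:,:2],99,axis=0)/2).round(4),"px",u.mean().round(),v.mean().round())
E
python3 -c "
from h import *
s,R=st(); wrist('w1',[.567,.354],.109)"
```

```text
t 2.98 pos [0.5382 0.3415 0.2394] F [ 1.04 -0.64 -0.18] open -0.001 q [-0.39  0.74 -0.46  1.51  0.36  0.99 -1.67]
tool x,y,z axes [[0.746, -0.666, -0.008], [-0.666, -0.746, 0.004], [-0.009, 0.002, -1.0]]
w1 n 366 mean [0.5693 0.3571 0.1093] median z 0.1094 circle mm [569.  356.7] 10.9 mid pct [0.5691 0.3568] px 271.0 152.0
```

View pics/w1.png

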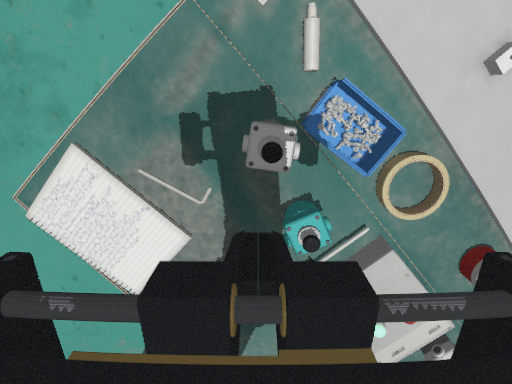

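The wrist view shows the grey tall filter, with its black button at (271,152). The turquoise look-alike is at (308,235). The fitted circle radius of 10.9 mm and z of 0.1094 match the description. I move above the button next.

```bash
python3 -c "
from h import *
s,R=st(); go(R,s['tool_pos'],[.5689,.3565,.13],4)"
```

```text
t 3.02 pos [0.5386 0.3398 0.2397] F [ 0.57 -0.22 -0.77] open 0.006 q [-0.39  0.73 -0.46  1.51  0.36  0.99 -1.67]
tool x,y,z axes [[0.748, -0.664, -0.007], [-0.664, -0.748, 0.004], [-0.008, 0.001, -1.0]]
to [0.5689, 0.3565, 0.13] per row [ 0.0039 -0.0103  0.0342] n 4
```

Request:
apply_moves --series '[{"x": 0.004, "y": -0.01, "z": 0.034, "wx": 0, "wy": 0, "wz": 0, "fingers": -1}, {"x": 0.004, "y": -0.01, "z": 0.034, "wx": 0, "wy": 0, "wz": 0, "fingers": -1}, {"x": 0.004, "y": -0.01, "z": 0.034, "wx": 0, "wy": 0, "wz": 0, "fingers": -1}, {"x": 0.004, "y": -0.01, "z": 0.034, "wx": 0, "wy": 0, "wz": 0, "fingers": -1}, {"x": 0, "y": 0, "z": 0, "wx": 0, "wy": 0, "wz": 0, "fingers": -1}]'

```text
clock: 3.65
tool_pos: [0.5698, 0.3526, 0.1273]
eef_rot: [0.932, -0.361, -0.004, 0.002]
contact_force: [-1.0, 0.2, -0.0]
opening: 0.001
```

```bash
python3 -c "
from h import *
s,R=st(); go(R,s['tool_pos'],[.5689,.3565,.112],1)"
```

```text
t 3.65 pos [0.5698 0.3526 0.1273] F [-0.96  0.18 -0.01] open 0.001 q [-0.42  0.91 -0.4   1.49  0.42  0.84 -1.71]
tool x,y,z axes [[0.739, -0.674, -0.005], [-0.674, -0.739, 0.007], [-0.009, -0.002, -1.0]]
to [0.5689, 0.3565, 0.112] per row [-0.004  -0.003   0.0192] n 1
```

Request:
apply_moves --series '[{"x": -0.004, "y": -0.003, "z": 0.007, "wx": 0, "wy": 0, "wz": 0, "fingers": -1}, {"x": 0, "y": 0, "z": 0.005, "wx": 0, "wy": 0, "wz": 0, "fingers": -1}, {"x": 0, "y": 0, "z": 0, "wx": 0, "wy": 0, "wz": 0, "fingers": -1}]'

```text
clock: 4.03
tool_pos: [0.5694, 0.3572, 0.1201]
eef_rot: [0.932, -0.362, -0.003, 0.001]
contact_force: [-0.0, -0.6, 0.5]
opening: 0.006
```

```bash
python3 -c "
from h import *
s,R=st(); go(R,s['tool_pos'],[.5689,.3565,.112],1); wrist('w2',[.569,.3565],.109); s,R=st()"
```

```text
t 4.03 pos [0.5694 0.3572 0.1201] F [-0.03 -0.59  0.49] open 0.006 q [-0.42  0.92 -0.4   1.49  0.43  0.82 -1.72]
tool x,y,z axes [[0.738, -0.675, -0.005], [-0.675, -0.738, 0.004], [-0.006, 0.0, -1.0]]
to [0.5689, 0.3565, 0.112] per row [0.0002 0.001  0.0102] n 1
w2 n 263 mean [0.5745 0.3623 0.108 ] median z 0.1085 circle mm [572.7 360.3] 8.5 mid pct [0.5732 0.3608] px 257.0 228.0
t 4.08 pos [0.5695 0.3574 0.1204] F [-0.75  0.58 -0.15] open 0.002 q [-0.42  0.92 -0.4   1.49  0.43  0.82 -1.72]
tool x,y,z axes [[0.738, -0.675, -0.005], [-0.675, -0.738, 0.003], [-0.006, 0.001, -1.0]]
```

Request:
apply_moves --series '[{"x": 0, "y": 0.001, "z": 0.006, "wx": 0, "wy": 0, "wz": 0, "fingers": -1}, {"x": 0, "y": 0, "z": 0.005, "wx": 0, "wy": 0, "wz": 0, "fingers": -1}, {"x": 0, "y": 0, "z": 0.0025, "wx": 0, "wy": 0, "wz": 0, "fingers": -1}, {"x": 0, "y": 0, "z": 0.0025, "wx": 0, "wy": 0, "wz": 0, "fingers": -1}]'

```text
clock: 4.58
tool_pos: [0.5692, 0.357, 0.1082]
eef_rot: [0.932, -0.362, -0.002, 0.0]
contact_force: [-0.5, -0.7, 3.2]
opening: 0.003
```

Request:
apply_moves --series '[{"x": 0, "y": 0, "z": 0.0025, "wx": 0, "wy": 0, "wz": 0, "fingers": -1}]'

```text
clock: 4.7
tool_pos: [0.5693, 0.357, 0.1063]
eef_rot: [0.932, -0.362, -0.002, 0.0]
contact_force: [-1.0, -0.6, 2.3]
opening: 0.003
```

In contact, with about 3 N of friction. I continue in 1–2 mm steps.

Request:
apply_moves --series '[{"x": 0, "y": 0, "z": 0.0025, "wx": 0, "wy": 0, "wz": 0, "fingers": -1}, {"x": 0, "y": 0, "z": 0.0025, "wx": 0, "wy": 0, "wz": 0, "fingers": -1}]'

```text
clock: 4.95
tool_pos: [0.5692, 0.357, 0.1023]
eef_rot: [0.932, -0.362, -0.002, -0.0]
contact_force: [-0.4, -1.1, 2.8]
opening: 0.004
```

Request:
apply_moves --series '[{"x": 0, "y": 0, "z": 0.0015, "wx": 0, "wy": 0, "wz": 0, "fingers": -1}]'

```text
clock: 5.08
tool_pos: [0.5692, 0.357, 0.101]
eef_rot: [0.932, -0.362, -0.002, 0.0]
contact_force: [-0.6, -0.8, 3.2]
opening: 0.005
```

Request:
apply_moves --series '[{"x": 0, "y": 0, "z": 0.0015, "wx": 0, "wy": 0, "wz": 0, "fingers": -1}]'

```text
clock: 5.2
tool_pos: [0.5695, 0.3572, 0.1005]
eef_rot: [0.932, -0.362, -0.002, -0.0]
contact_force: [-1.4, -1.7, 12.7]
opening: 0.005
```

Request:
apply_moves --series '[{"x": 0, "y": 0, "z": 0.001, "wx": 0, "wy": 0, "wz": 0, "fingers": -1}]'

```text
clock: 5.32
tool_pos: [0.5696, 0.3573, 0.1005]
eef_rot: [0.932, -0.362, -0.002, -0.0]
contact_force: [-1.7, -2.2, 7.5]
opening: 0.005
```

Request:
apply_moves --series '[{"x": 0, "y": 0, "z": -0.004, "wx": 0, "wy": 0, "wz": 0, "fingers": -1}, {"x": 0, "y": 0, "z": -0.03, "wx": 0, "wy": 0, "wz": 0, "fingers": -1}, {"x": 0, "y": 0.02, "z": -0.06, "wx": 0, "wy": 0, "wz": 0, "fingers": -1}, {"x": 0, "y": 0.04, "z": -0.06, "wx": 0, "wy": 0, "wz": 0, "fingers": -1}, {"x": 0, "y": 0, "z": 0, "wx": 0, "wy": 0, "wz": 0, "fingers": -1}]'

```text
clock: 5.95
tool_pos: [0.537, 0.3212, 0.225]
eef_rot: [0.932, -0.362, -0.002, -0.0]
contact_force: [0.3, 0.2, -0.4]
opening: 0.007
```

```bash
python3 -c "
from h import *
s,R=st(); wrist('w3',[.569,.3565],.100); go(R,s['tool_pos'],[.54,.1,.24],5);go(R,s['tool_pos'],[.53,-.095,.24],8)"
```

```text
t 5.95 pos [0.537  0.3212 0.225 ] F [ 0.29  0.25 -0.37] open 0.007 q [-0.36  0.73 -0.45  1.57  0.37  0.93 -1.68]
tool x,y,z axes [[0.738, -0.675, -0.004], [-0.675, -0.738, 0.001], [-0.004, 0.002, -1.0]]
w3 n 396 mean [0.5694 0.3569 0.0994] median z 0.0995 circle mm [569.1 356.7] 10.9 mid pct [0.5692 0.3567] px 257.0 137.0
to [0.54, 0.1, 0.24] per row [ 0.0379  0.0403 -0.0039] n 5
to [0.53, -0.095, 0.24] per row [ 0.0431  0.0487 -0.0025] n 8
```

The tall button went from 0.1094 to 0.0995 and the filter did not move. Next is the middle one.

Request:
apply_moves --series '[{"x": 0.043, "y": 0.049, "z": -0.003, "wx": 0, "wy": 0, "wz": 0, "fingers": -1}, {"x": 0.043, "y": 0.049, "z": -0.003, "wx": 0, "wy": 0, "wz": 0, "fingers": -1}, {"x": 0.043, "y": 0.049, "z": -0.003, "wx": 0, "wy": 0, "wz": 0, "fingers": -1}, {"x": 0.043, "y": 0.049, "z": -0.003, "wx": 0, "wy": 0, "wz": 0, "fingers": -1}, {"x": 0.043, "y": 0.049, "z": -0.003, "wx": 0, "wy": 0, "wz": 0, "fingers": -1}, {"x": 0.043, "y": 0.049, "z": -0.003, "wx": 0, "wy": 0, "wz": 0, "fingers": -1}, {"x": 0.043, "y": 0.049, "z": -0.003, "wx": 0, "wy": 0, "wz": 0, "fingers": -1}, {"x": 0.043, "y": 0.049, "z": -0.003, "wx": 0, "wy": 0, "wz": 0, "fingers": -1}]'

```text
clock: 7.0
tool_pos: [0.5299, -0.1003, 0.2286]
eef_rot: [0.934, -0.356, -0.01, -0.0]
contact_force: [1.0, -0.8, -0.3]
opening: 0.005
```

Request:
apply_moves --series '[{"x": 0, "y": 0, "z": 0, "wx": 0, "wy": 0, "wz": 0.05, "fingers": -1}, {"x": 0, "y": 0, "z": 0, "wx": 0, "wy": 0, "wz": 0.05, "fingers": -1}, {"x": 0, "y": 0, "z": 0, "wx": 0, "wy": 0, "wz": 0.05, "fingers": -1}, {"x": 0, "y": 0, "z": 0, "wx": 0, "wy": 0, "wz": 0.05, "fingers": -1}, {"x": 0, "y": 0, "z": 0, "wx": 0, "wy": 0, "wz": 0.05, "fingers": -1}, {"x": 0, "y": 0, "z": 0, "wx": 0, "wy": 0, "wz": 0, "fingers": -1}]'

```text
clock: 7.75
tool_pos: [0.5288, -0.1075, 0.2182]
eef_rot: [0.715, -0.699, -0.015, 0.008]
contact_force: [-0.3, 0.9, -1.2]
opening: 0.003
```

```bash
python3 -c "
from h import *
s,R=st(); wrist('w4',[.5535,-.0985],.088); go(R,s['tool_pos'],[.5535,-.0985,.11],4)"
```

```text
t 7.75 pos [ 0.5288 -0.1075  0.2182] F [-0.29  0.89 -1.24] open 0.003 q [ 0.28  0.62 -0.27  1.81  0.22  0.77 -1.65]
tool x,y,z axes [[0.021, -1.0, -0.01], [-0.999, -0.022, 0.032], [-0.032, 0.009, -0.999]]
w4 n 365 mean [ 0.5562 -0.098   0.0884] median z 0.0886 circle mm [555.5 -98.1] 10.8 mid pct [ 0.556  -0.0977] px 250.0 153.0
to [0.5535, -0.0985, 0.11] per row [-0.0023 -0.0088  0.0336] n 4
```

View pics/w4.png

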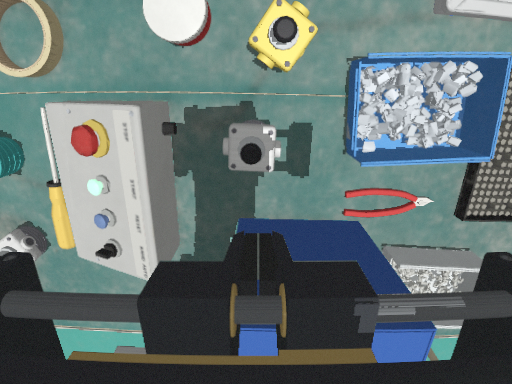

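The view shows the grey middle filter's button at (250,153), with the yellow look-alike at (284,30). Fitted centre (0.5557, -0.098), z 0.0886, radius 10.8 mm. I also correct a 2° tilt on the way down.

Request:
apply_moves --series '[{"x": -0.0023, "y": -0.0093, "z": 0.03, "wx": 0.01, "wy": 0.003, "wz": 0, "fingers": -1}, {"x": -0.0023, "y": -0.0093, "z": 0.033, "wx": 0, "wy": 0, "wz": 0, "fingers": -1}, {"x": -0.0023, "y": -0.009, "z": 0.033, "wx": 0, "wy": 0, "wz": 0, "fingers": -1}, {"x": -0.0023, "y": -0.009, "z": 0.03, "wx": 0, "wy": 0, "wz": 0, "fingers": -1}, {"x": 0, "y": 0, "z": 0, "wx": 0, "wy": 0, "wz": 0, "fingers": -1}]'

```text
clock: 8.43
tool_pos: [0.5585, -0.098, 0.1117]
eef_rot: [0.72, -0.694, -0.001, -0.0]
contact_force: [0.2, -0.5, 0.4]
opening: 0.003
```

```bash
python3 -c "
from h import *
s,R=st(); go(R,s['tool_pos'],[.5556,-.098,.096],1)"
```

```text
t 8.43 pos [ 0.5585 -0.098   0.1117] F [ 0.24 -0.47  0.43] open 0.003 q [ 0.22  0.8  -0.21  1.85  0.3   0.53 -1.72]
tool x,y,z axes [[0.038, -0.999, -0.003], [-0.999, -0.038, 0.001], [-0.001, 0.002, -1.0]]
to [0.5556, -0.098, 0.096] per row [-0.0001  0.0036  0.0196] n 1
```

Request:
apply_moves --series '[{"x": 0, "y": 0.0036, "z": 0.01, "wx": 0, "wy": 0, "wz": 0, "fingers": -1}, {"x": 0, "y": 0, "z": 0.006, "wx": 0, "wy": 0, "wz": 0, "fingers": -1}, {"x": 0, "y": 0, "z": 0, "wx": 0, "wy": 0, "wz": 0, "fingers": -1}]'

```text
clock: 8.8
tool_pos: [0.5556, -0.0986, 0.0995]
eef_rot: [0.721, -0.693, -0.001, -0.001]
contact_force: [0.5, 0.1, 0.2]
opening: 0.005
```

Request:
apply_moves --series '[{"x": 0, "y": 0, "z": 0.006, "wx": 0, "wy": 0, "wz": 0, "fingers": -1}, {"x": 0, "y": 0, "z": 0.005, "wx": 0, "wy": 0, "wz": 0, "fingers": -1}, {"x": 0, "y": 0, "z": 0.0025, "wx": 0, "wy": 0, "wz": 0, "fingers": -1}, {"x": 0, "y": 0, "z": 0.0025, "wx": 0, "wy": 0, "wz": 0, "fingers": -1}]'

```text
clock: 9.3
tool_pos: [0.5563, -0.0988, 0.0872]
eef_rot: [0.721, -0.693, 0.0, -0.002]
contact_force: [-0.0, 0.4, 3.4]
opening: 0.004
```

Request:
apply_moves --series '[{"x": 0, "y": 0, "z": 0.0025, "wx": 0, "wy": 0, "wz": 0, "fingers": -1}]'

```text
clock: 9.43
tool_pos: [0.5562, -0.0989, 0.0853]
eef_rot: [0.721, -0.693, 0.0, -0.002]
contact_force: [-2.2, -0.1, 2.9]
opening: 0.003
```

Request:
apply_moves --series '[{"x": 0, "y": 0, "z": 0.0025, "wx": 0, "wy": 0, "wz": 0, "fingers": -1}, {"x": 0, "y": 0, "z": 0.002, "wx": 0, "wy": 0, "wz": 0, "fingers": -1}]'

```text
clock: 9.68
tool_pos: [0.5563, -0.0989, 0.0817]
eef_rot: [0.721, -0.693, 0.0, -0.002]
contact_force: [-0.9, 1.1, 3.8]
opening: 0.01
```

Request:
apply_moves --series '[{"x": 0, "y": 0, "z": 0.0015, "wx": 0, "wy": 0, "wz": 0, "fingers": -1}]'

```text
clock: 9.8
tool_pos: [0.5563, -0.0989, 0.0804]
eef_rot: [0.721, -0.693, 0.0, -0.002]
contact_force: [-1.7, 0.7, 9.8]
opening: 0.005
```

Request:
apply_moves --series '[{"x": 0, "y": 0, "z": 0.001, "wx": 0, "wy": 0, "wz": 0, "fingers": -1}]'

```text
clock: 9.93
tool_pos: [0.5564, -0.0989, 0.0803]
eef_rot: [0.721, -0.693, 0.001, -0.002]
contact_force: [-2.5, 0.1, 16.1]
opening: 0.002
```

The middle button is at its stop: z stopped changing and force rose to 16 N. I retreat and check.

Request:
apply_moves --series '[{"x": 0, "y": 0, "z": -0.004, "wx": 0, "wy": 0, "wz": 0, "fingers": -1}, {"x": 0, "y": 0, "z": -0.03, "wx": 0, "wy": 0, "wz": 0, "fingers": -1}, {"x": 0, "y": 0, "z": -0.07, "wx": 0, "wy": 0, "wz": 0, "fingers": -1}, {"x": 0, "y": 0.03, "z": -0.07, "wx": 0, "wy": 0, "wz": 0, "fingers": -1}, {"x": 0, "y": 0, "z": 0, "wx": 0, "wy": 0, "wz": 0, "fingers": -1}]'

```text
clock: 10.55
tool_pos: [0.5323, -0.0999, 0.222]
eef_rot: [0.721, -0.693, 0.0, -0.002]
contact_force: [0.1, 0.2, -1.3]
opening: 0.007
```

```bash
python3 -c "
from h import *
s,R=st(); wrist('w5',[.5556,-.098],.079); go(R,s['tool_pos'],[.37,.225,.22],7)"
```

```text
t 10.55 pos [ 0.5323 -0.0999  0.222 ] F [ 0.06  0.16 -1.27] open 0.007 q [ 0.27  0.61 -0.28  1.84  0.24  0.73 -1.67]
tool x,y,z axes [[0.04, -0.999, -0.002], [-0.999, -0.04, -0.003], [0.003, 0.002, -1.0]]
w5 n 329 mean [ 0.5562 -0.0978  0.0794] median z 0.0795 circle mm [555.8 -97.8] 10.8 mid pct [ 0.5559 -0.098 ] px 257.0 159.0
to [0.37, 0.225, 0.22] per row [-0.0591  0.0266  0.0004] n 7
```

Request:
apply_moves --series '[{"x": -0.058, "y": 0.024, "z": 0, "wx": 0, "wy": 0, "wz": 0, "fingers": -1}, {"x": -0.058, "y": 0.024, "z": 0, "wx": 0, "wy": 0, "wz": 0, "fingers": -1}, {"x": -0.058, "y": 0.024, "z": 0, "wx": 0, "wy": 0, "wz": 0, "fingers": -1}, {"x": -0.058, "y": 0.024, "z": 0, "wx": 0, "wy": 0, "wz": 0, "fingers": -1}, {"x": -0.058, "y": 0.024, "z": 0, "wx": 0, "wy": 0, "wz": 0, "fingers": -1}, {"x": -0.058, "y": 0.024, "z": 0, "wx": 0, "wy": 0, "wz": 0, "fingers": -1}, {"x": -0.05, "y": 0.024, "z": 0, "wx": 0, "wy": 0, "wz": 0, "fingers": -1}]'

```text
clock: 11.48
tool_pos: [0.3831, 0.2193, 0.211]
eef_rot: [0.718, -0.696, -0.003, 0.003]
contact_force: [0.5, 0.6, -0.1]
opening: 0.004
```

Request:
apply_moves --series '[{"x": 0, "y": 0, "z": 0, "wx": 0, "wy": 0, "wz": -0.05, "fingers": -1}, {"x": 0, "y": 0, "z": 0, "wx": 0, "wy": 0, "wz": -0.05, "fingers": -1}, {"x": 0, "y": 0, "z": 0, "wx": 0, "wy": 0, "wz": -0.05, "fingers": -1}, {"x": 0, "y": 0, "z": 0, "wx": 0, "wy": 0, "wz": -0.05, "fingers": -1}, {"x": 0, "y": 0, "z": 0, "wx": 0, "wy": 0, "wz": -0.05, "fingers": -1}, {"x": 0, "y": 0, "z": 0, "wx": 0, "wy": 0, "wz": 0, "fingers": -1}]'

```text
clock: 12.22
tool_pos: [0.3778, 0.225, 0.2023]
eef_rot: [0.936, -0.351, -0.011, 0.006]
contact_force: [-0.1, 0.1, -0.4]
opening: 0.008
```

```bash
python3 -c "
from h import *
s,R=st(); wrist('w6',[.398,.237],.069); go(R,s['tool_pos'],[.398,.237,.09],4)"
```

```text
t 12.22 pos [0.3778 0.225  0.2023] F [-0.11  0.15 -0.38] open 0.008 q [-0.33  0.56 -0.46  2.11  0.41  0.58 -1.8 ]
tool x,y,z axes [[0.754, -0.657, -0.017], [-0.656, -0.754, 0.018], [-0.025, -0.003, -1.0]]
w6 n 348 mean [0.3979 0.2388 0.0687] median z 0.0689 circle mm [397.5 238.4] 10.8 mid pct [0.3977 0.2384] px 266.0 158.0
to [0.398, 0.237, 0.09] per row [ 0.0029 -0.0076  0.0349] n 4
```

View pics/w6.png

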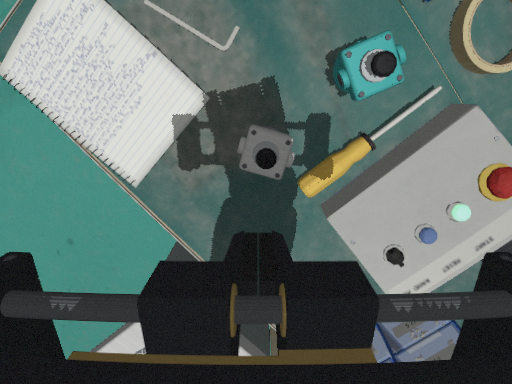

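The view shows the grey short filter's button at (266,158), with the turquoise look-alike at (381,64). Fitted centre (0.3976, 0.2384), z 0.0689, radius 10.8 mm.

Request:
apply_moves --series '[{"x": 0.002, "y": -0.007, "z": 0.03, "wx": 0.006, "wy": 0.0054, "wz": 0, "fingers": -1}, {"x": 0.002, "y": -0.007, "z": 0.033, "wx": 0, "wy": 0, "wz": 0, "fingers": -1}, {"x": 0.002, "y": -0.007, "z": 0.033, "wx": 0, "wy": 0, "wz": 0, "fingers": -1}, {"x": 0.002, "y": -0.007, "z": 0.03, "wx": 0, "wy": 0, "wz": 0, "fingers": -1}, {"x": 0, "y": 0, "z": 0, "wx": 0, "wy": 0, "wz": 0, "fingers": -1}]'

```text
clock: 12.9
tool_pos: [0.3977, 0.2383, 0.0965]
eef_rot: [0.934, -0.358, 0.001, 0.0]
contact_force: [-0.3, -0.1, -0.0]
opening: 0.004
```

```bash
python3 -c "
from h import *
s,R=st(); go(R,s['tool_pos'],[.3976,.2384,.078],1)"
```

```text
t 12.9 pos [0.3977 0.2383 0.0965] F [-0.26 -0.13 -0.02] open 0.004 q [-0.49  0.75 -0.24  2.16  0.6   0.29 -1.98]
tool x,y,z axes [[0.744, -0.668, 0.001], [-0.668, -0.744, 0.0], [0.001, -0.001, -1.0]]
to [0.3976, 0.2384, 0.078] per row [-0.0003 -0.      0.0231] n 1
```

Request:
apply_moves --series '[{"x": 0, "y": 0, "z": 0.012, "wx": 0, "wy": 0, "wz": 0, "fingers": -1}, {"x": 0, "y": 0, "z": 0.01, "wx": 0, "wy": 0, "wz": 0, "fingers": -1}, {"x": 0, "y": 0, "z": 0, "wx": 0, "wy": 0, "wz": 0, "fingers": -1}]'

```text
clock: 13.28
tool_pos: [0.3979, 0.2384, 0.0791]
eef_rot: [0.933, -0.359, 0.001, -0.0]
contact_force: [-0.5, -0.4, 0.1]
opening: 0.005
```

Request:
apply_moves --series '[{"x": 0, "y": 0, "z": 0.006, "wx": 0, "wy": 0, "wz": 0, "fingers": -1}, {"x": 0, "y": 0, "z": 0.005, "wx": 0, "wy": 0, "wz": 0, "fingers": -1}, {"x": 0, "y": 0, "z": 0.0025, "wx": 0, "wy": 0, "wz": 0, "fingers": -1}, {"x": 0, "y": 0, "z": 0.0025, "wx": 0, "wy": 0, "wz": 0, "fingers": -1}]'

```text
clock: 13.78
tool_pos: [0.3983, 0.2386, 0.0665]
eef_rot: [0.933, -0.359, 0.001, -0.001]
contact_force: [-1.3, -0.9, 3.5]
opening: 0.007
```

Request:
apply_moves --series '[{"x": 0, "y": 0, "z": 0.0025, "wx": 0, "wy": 0, "wz": 0, "fingers": -1}]'

```text
clock: 13.9
tool_pos: [0.3983, 0.2385, 0.0646]
eef_rot: [0.933, -0.359, 0.002, -0.001]
contact_force: [0.1, 0.2, 2.8]
opening: 0.005
```

Request:
apply_moves --series '[{"x": 0, "y": 0, "z": 0.0025, "wx": 0, "wy": 0, "wz": 0, "fingers": -1}, {"x": 0, "y": 0, "z": 0.0015, "wx": 0, "wy": 0, "wz": 0, "fingers": -1}]'

```text
clock: 14.15
tool_pos: [0.3983, 0.2386, 0.0612]
eef_rot: [0.933, -0.359, 0.002, -0.001]
contact_force: [-0.4, 0.5, 2.9]
opening: 0.003
```

Request:
apply_moves --series '[{"x": 0, "y": 0, "z": 0.0015, "wx": 0, "wy": 0, "wz": 0, "fingers": -1}]'

```text
clock: 14.28
tool_pos: [0.3984, 0.2386, 0.0602]
eef_rot: [0.933, -0.359, 0.002, -0.001]
contact_force: [-2.2, -0.8, 20.9]
opening: 0.01
```

Request:
apply_moves --series '[{"x": 0, "y": 0, "z": 0.001, "wx": 0, "wy": 0, "wz": 0, "fingers": -1}]'

```text
clock: 14.4
tool_pos: [0.3984, 0.2386, 0.0602]
eef_rot: [0.933, -0.359, 0.002, -0.001]
contact_force: [-2.3, -0.0, 19.8]
opening: 0.003
```

The short button is at its stop. I retreat straight up and look at all three from above.

Request:
apply_moves --series '[{"x": 0, "y": 0, "z": -0.004, "wx": 0, "wy": 0, "wz": 0, "fingers": -1}, {"x": 0, "y": 0, "z": -0.03, "wx": 0, "wy": 0, "wz": 0, "fingers": -1}, {"x": 0, "y": 0, "z": -0.07, "wx": 0, "wy": 0, "wz": 0, "fingers": -1}, {"x": 0, "y": 0.02, "z": -0.07, "wx": 0, "wy": 0, "wz": 0, "fingers": -1}, {"x": 0, "y": 0.02, "z": 0, "wx": 0, "wy": 0, "wz": 0, "fingers": -1}, {"x": 0, "y": 0, "z": 0, "wx": 0, "wy": 0, "wz": 0, "fingers": -1}]'

```text
clock: 15.15
tool_pos: [0.3767, 0.2147, 0.2029]
eef_rot: [0.933, -0.359, 0.002, -0.001]
contact_force: [-1.6, 0.4, 0.1]
opening: 0.006
```

Run:
```python
from h import *
from plant import snapshot,camera_model
s,R=st(); wrist('w7',[.3976,.2384],.06)
Z=[]
for n in ("top","side"):
    p,d=snapshot(n); m=camera_model(n); np.savez(n+"1.npz",p=p,d=d,K=m["camera_matrix"],D=m["dist_coeffs"],T=m["world_from_camera"])
    a,b=load(n+"0"),load(n+"1"); A,B=cloud(a),cloud(b)
    for nm,c,z0 in (("tall",(.568,.355),.1),("middle",(.554,-.099),.08),("short",(.397,.2365),.06)):
        for k,X,d in (("before",A,a),("after",B,b)):
            m=(d["d"]>0)&(np.hypot(X[...,0]-c[0],X[...,1]-c[1])<.045)
            hd=m&(abs(X[...,2]-(z0-.018))<.01)   # head/collar zone
            tp=m&(np.hypot(X[...,0]-c[0],X[...,1]-c[1])<.009)
            if hd.sum()>5 and tp.any(): print(n,nm,k,"head mid",X[hd].mean(0).round(4),hd.sum(),"button z",np.median(X[tp][:,2]).round(4))
    Z.append(p[:,:,::-1])
cv2.imwrite("pics/end.png",cv2.resize(np.hstack([Z[0][60:330,80:450],Z[1][100:370,100:450]]),(790,296)))
```

```text
t 15.15 pos [0.3767 0.2147 0.2029] F [-1.55  0.35  0.12] open 0.006 q [-0.32  0.54 -0.46  2.15  0.46  0.54 -1.86]
tool x,y,z axes [[0.742, -0.67, 0.003], [-0.67, -0.742, -0.004], [0.005, 0.001, -1.0]]
w7 n 334 mean [0.3978 0.2386 0.0593] median z 0.0595 circle mm [397.5 238.2] 10.8 mid pct [0.3976 0.2384] px 256.0 151.0
top tall before head mid [0.5663 0.3518 0.0834] 290 button z 0.11
top tall after head mid [0.5667 0.3523 0.0833] 293 button z 0.099
top middle before head mid [ 0.5532 -0.0983  0.0634] 262 button z 0.0876
top middle after head mid [ 0.5532 -0.0984  0.0633] 261 button z 0.0799
top short before head mid [0.3969 0.2338 0.0432] 269 button z 0.0698
top short after head mid [0.4114 0.2221 0.0432] 86 button z 0.5577
side tall before head mid [0.5629 0.3671 0.0831] 460 button z 0.0987
side tall after head mid [0.5629 0.3677 0.0827] 438 button z 0.0996
side middle before head mid [ 0.5503 -0.0856  0.0633] 154 button z 0.0794
side middle after head mid [ 0.5509 -0.0851  0.0631] 148 button z 0.0794
side short before head mid [0.3941 0.2494 0.0429] 372 button z 0.059
side short after head mid [0.394  0.2504 0.0424] 356 button z 0.4252
```

View pics/end.png

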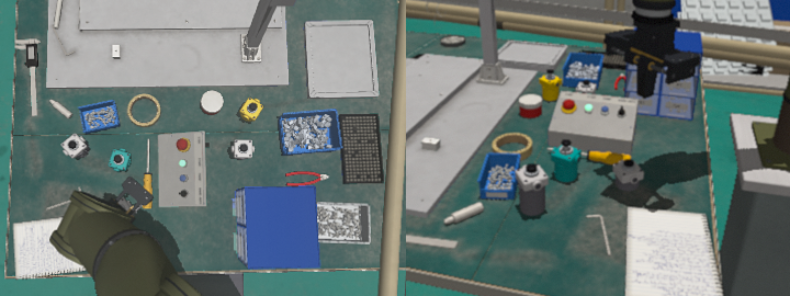

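The final pictures show the tall (75,147 in the montage), middle (241,148) and short (627,172) filters standing where they were, with their buttons down. The arm is clear and the bystanders are in place. I hand in.

```bash
python3 -c "
from plant import *
print(finish_job())"
```

```text
the job is handed in; nothing more can be done
None
```

I pressed all three indicator buttons fully down with the shut fingertips, in the order tall, middle, short, and handed the job in at about 15 s on the robot's clock.

| Filter | Button top before | Button top after | Highest force reading at the stop |
|---|---|---|---|
| Tall | 0.1094 m | 0.0995 m | about 13 N |
| Middle | 0.0886 m | 0.0795 m | about 16 N |
| Short | 0.0689 m | 0.0595 m | about 21 N |

- **Stops:** Each button slid against about 3 N. It then stopped at fingertip heights of 0.1005, 0.0803 and 0.0602 m, while the force rose well above friction. The cameras read about 0.5 mm below the nominal heights, within their 2 mm calibration.
- **Filters:** The wrist camera put each button centre within 0.5 mm of where it was before pressing. The top and side views of the tall and middle heads agree to about 1 mm.
- **Failed check:** In the final top and side pictures the arm hid part of the short filter. Its "after" numbers from those views (0.558 and 0.425 m) were readings of the arm and mean nothing. Its result rests on the wrist camera and the contact force.
- **Bystanders:** I checked these only by eye in the last pictures. They looked unmoved, but the arm hid part of the hex key and the notepad in the top view. I did not measure their positions.

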